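Return the yellow filter and clamp the retainer leg at its mark

ROBOT

A 7-joint arm with a two-finger parallel gripper is mounted at the origin on the work surface. World frame = base frame: x ahead of the robot, y to its left, z up, the work surface at z = 0. Lengths are in m, angles in rad, forces in N, time in s.
With the tool pointing down it reaches from about 0.35 to 0.9 m from the base axis. Payload 8.1 kg.
Tool frame: the origin (TCP) lies midway between the tips of the shut fingers; the grasp point (between the pads) lies 19 mm behind it; z points along the fingers, y is the direction in which the jaws open and shut (so a half turn about z gives the same grasp; the last joint's range is limited). The gripper opens to 92 mm and grips with 3 to 60 N. Pads are 19 mm wide; open, the fingers measure 130 mm over their backs; the gripper's body (75 mm by 190 mm) begins 47 mm behind the grasp point.
Start: joints at [-1.383, 0.434, 0.025, 1.573, -0.012, 1.134, -0.075], TCP at [0.179, 0.599, 0.227] pointing down, gripper open.
Joint ranges: [-2.62, 2.62], [-0.44, 2.09], [-1.27, 1.32], [0.08, 2.57], [-1.32, 4.46], [0.12, 2], [-2.74, 2.74]. Speed limits (rad/s): [2.22, 2.22, 3.01, 3.01, 3.14, 3.14, 3.14].

INTERFACE

Orientations are given as a unit quaternion [w, x, y, z].
In Python, from workcell import bot, solve_ik, telemetry, optics, ticket gives the robot as it stands. Calls block until the motion is done:
- bot.move_ptp(position, orientation): joint-space move of the TCP to a pose.
- bot.movel(position, rotation=None, max_speed=0.15): straight line of the TCP; rotation=None keeps the orientation; max_speed is the mean speed in m/s.
- bot.move_joints(angles): joint-space move.
- bot.grip(opening, strength=None): finger opening in m; strength is the grip in N (None keeps the last); returns when the fingers have stopped.
- bot.hold(seconds).
- solve_ik(position, orientation): joint angles nearest the present ones, or None.
- telemetry.read_state(): the state.
- optics.snapshot(name): name is "side" or "top" or "wrist"; returns a dict with "frame" (480x640x3 uint8, red, green, blue), "vertical_fov" (degrees; the focal length in pixels is half the picture's height over the tangent of half this angle, whatever the lens; pixels are square), "cx", "cy" (the principal point, pixels), "R" (3x3) and "t" (3): a world point X has camera coordinates R X + t. Camera axes: x right, y down, z forward; pixel columns grow to the right and rows downward; lengths in m; the calibration is good to about 2 mm. A picture is of the moment at which its call begins. There is no depth.
A pose or a line that the arm cannot do raises bot.MotionError and nothing moves.
- ticket.job_done(): hands the job in, once; it reports no verdict.
The state is a dict: "t": time; "joint_pos": joint angles; "joint_vel": joint speeds; "joint_torque": joint torques, N m; "tool_pos": TCP position; "ee_rot": TCP orientation; "wrist_force": force on the tool from outside, world axes, zero at the start; "moment": the same for the moment, N m; "opening": finger opening in m.
Only numpy, scipy, OpenCV 4.12 (cv2) and the standard library are available. Lean on these libraries where they do the work, as an engineer would, in place of code of your own. Each camera call takes 0.05 s, during which the arm holds its last target.

TASK

Put the loose filter case with the yellow ring flat and fully down into its own slot of the filter rack, the one beside the yellow tag, and let go of it. Then slide the rack's retainer leg out until its white pointer stands at the orange mark, with its red cam lever still open, and keep the leg at the mark while you squeeze the lever fully shut against the black post. Finish while still holding: leg at the mark, lever shut, the fingers gripping post and lever together and nothing let go; leave everything else where it is.

Things in the scene. Friction and masses are not known exactly. Their poses are not given: they have to be found in the camera images.
- case_yellow_center (a point): centre of the loose clear filter case with the yellow ring: a square block 52 x 52 mm, 18 mm thick (this point is 9 mm above its underside), 30 to 65 g, lying flat on the work surface; its x and y axes run along the square's sides. Any of its four ways round fits the slot
- slot_yellow (a point): where the yellow case belongs: centre of the slot's floor, 6 mm above the work surface. The slot is a square recess 56 x 56 mm with a rim 4 mm high and 3 mm thick, sides along the rack's x and y, so a seated case's centre is 9 mm above this point and its top 24 mm above the work surface
- tag_yellow: yellow tag, 14 x 44 x 3 mm, fixed on the rack 48 mm beyond (rack +x) the centre of the yellow filter's slot; origin under its centre, axes as the rack's. Which of the three slots is the yellow one changes
- tag_blue: blue tag, same size and place, beside the slot that already holds the blue case
- tag_green: green tag, same size and place, beside a slot that must stay empty (that filter is on the lens)
- rack: fixed grey filter rack, base plate 290 (x) x 206 (y) x 6 mm; origin on its underside 5 mm to +x of the plate's centre, on the work surface. The retainer leg slides to the rack's +x, towards the three slots, whose centres lie at x = +80 mm and y = -64, 0, +64 mm
- leg (a joint): travel of the retainer leg along the rack's +x, in m, 0 fully in to 0.12; friction about 6 N, stays where it is left. The leg is a black carriage 44 (x) x 34 (y) mm with its top 31 mm above the work surface, centred at rack x = -80 mm + travel, y = 0; it carries an aluminium cross bar (12 x 186 mm, z 30 to 36 mm) whose front edge is 70 mm ahead of the carriage centre and which passes 6 mm over the seated cases
- pointer (a point): tip of the white pointer line on the carriage's right (-y) side, 20 mm above the work surface; 29 mm to -y of the carriage's centre line, its x exactly at the carriage centre; axes as the rack's
- mark_line (a point): the orange mark, a 3 mm wide fixed line with a 16 x 14 mm tab on its far (-y) end, on the rack beside the carriage's path, 13 mm above the work surface, axes as the rack's. The leg is at the mark when pointer and mark_line have the same rack x; from its start the leg must go 40 to 95 mm to rack +x
- post (a point): centre of the black post standing fixed on the carriage, 8 (x) x 26 (y) x 61 mm high; this point is 61.5 mm above the work surface and 6 mm to -x of the carriage centre; its outer (-x) face is 10 mm to -x of the carriage centre, its top 92 mm above the work surface
- lever (a joint): angle of the red cam lever, rad: 0 shut (upright beside the post), 0.85 fully open (its top leaning to the rack's +x, away from the post). Hinge axis along rack y, 4 mm to +x of the carriage centre and 35 mm above the work surface. It has only friction, about 2 N at its tip, and stays where it is left
- lever_tip (a point): centre of the round bar (10 mm thick, 26 mm long along y) at the top of the lever, 53 mm from the hinge. Post and shut lever together measure 19 mm along x; with the lever open as at the start, up to 56 mm
- lever_arm: the red lever's arm, origin on the hinge axis, z axis along the arm, 24 to 26 mm wide along y, 58 mm long from the hinge
- case_blue_center (a point): centre of the blue filter case, like the yellow one, seated in its slot; leave it there
- tray: fixed grey tray 300 x 220 x 35 mm on the left, with a clear-flapped nook; leave it and what lies in it alone
- flap (a joint): angle of the clear hinged flap over the nook in the tray, 0 shut; leave it shut
- step_ring: black step-up ring, 72 mm across, 8 mm high, in the tray; leave alone
- lens_cap: matte lens cap, 58 mm across, 9 mm high, on the right; leave alone
- blower: red blower bulb with a nozzle, 58 mm across, 100 mm high, standing in the tray; leave alone
- lens: black lens with a green filter, 72 mm across, 80 mm high, standing at the far side; leave alone
Things that resemble listed ones, but are neither listed nor needed, are in the scene too. Leave any purple look-alike of the part that bears case_yellow_center alone.

How it is judged:
By the outcome, as a careful person would: the job done as asked, in the order asked, and still so for the second after the job is handed in, while the arm keeps its last pose, push and grip.
It also fails if it takes over 64 s, if anything falls off the work surface, if the arm or the gripper's body presses on something with over 40 N, if the wrist force passes 120 N, or if a joint passes its speed limit or range.

## Working session

There is one attempt and no reset: what is moved stays moved. The work goes in short steps, each a Python script; the robot and the scene stay as the last script left them, time stands still between calls to the robot, and variables do not carry over. Pictures are saved under pics/ and viewed, and the job is handed in when it is done.

```bash
mkdir -p pics; ls; python3 - <<'E'
from workcell import bot, solve_ik, telemetry, optics, ticket
import cv2
s=telemetry.read_state(); print(s)
for n in ["side","top","wrist"]:
    o=optics.snapshot(n); cv2.imwrite(f"pics/{n}0.png",o["frame"][:,:,::-1]); print(n,o["vertical_fov"],o["cx"],o["cy"],o["R"],o["t"])
E
```

```text
pics
{'t': 0.0, 'joint_pos': array([-1.382591  ,  0.43521588,  0.02495313,  1.57411454, -0.01154584,
        1.13397947, -0.07511737]), 'joint_vel': array([ 8.69175300e-05,  5.12754156e-04, -1.47224537e-03, -1.17183130e-03,
        1.31347595e-03,  1.62980978e-03, -5.12509210e-04]), 'joint_torque': array([ 3.50219898e-04, -6.67861390e+01,  9.85274389e-01, -3.14447844e+01,
       -6.04531635e-02,  4.29125573e-02,  1.62373358e-04]), 'tool_pos': array([0.17911652, 0.59824686, 0.22594242]), 'ee_rot': array([-2.25524266e-05,  1.44913771e-01,  9.89443975e-01, -7.86496704e-04]), 'wrist_force': array([-0.07899212, -0.61878583, -0.20324709]), 'moment': array([-0.05294038, -0.0418942 ,  0.01259521]), 'opening': 0.09169898808811854}
side 57.4496077229428 316.35613551500893 235.26899404322154 [[-0.98129015 -0.19240295  0.0071241 ]
 [-0.1536728   0.76039458 -0.63101883]
 [ 0.11599276 -0.62030734 -0.77573481]] [0.57424115 0.13936222 1.04177508]
top 43.67209888887942 310.86789028043376 239.67610630970347 [[-0.02832426 -0.99929657 -0.02457833]
 [-0.99838119  0.02949445 -0.04863209]
 [ 0.0493228   0.02316107 -0.99851431]] [0.07447393 0.55868405 1.50184458]
wrist 60.63427783404525 322.0440359736819 237.53125436602133 [[ 0.2861484   0.95818337 -0.00192787]
 [ 0.9199888  -0.27417858  0.28008339]
 [ 0.26784267 -0.08191903 -0.95997374]] [-0.62373814 -0.0358176   0.38977369]
```

View pics/side0.png

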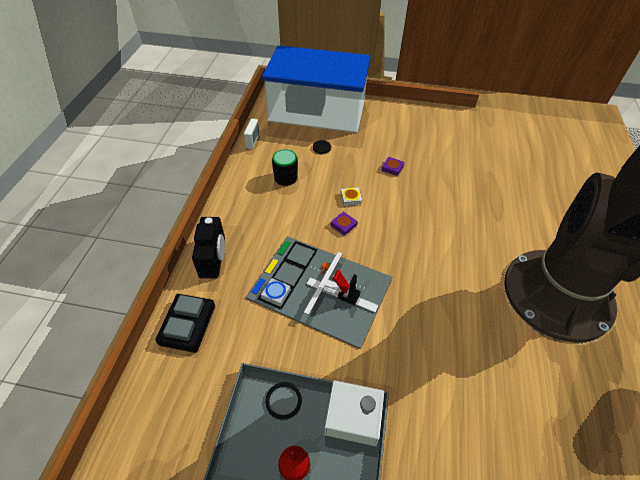

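View pics/top0.png

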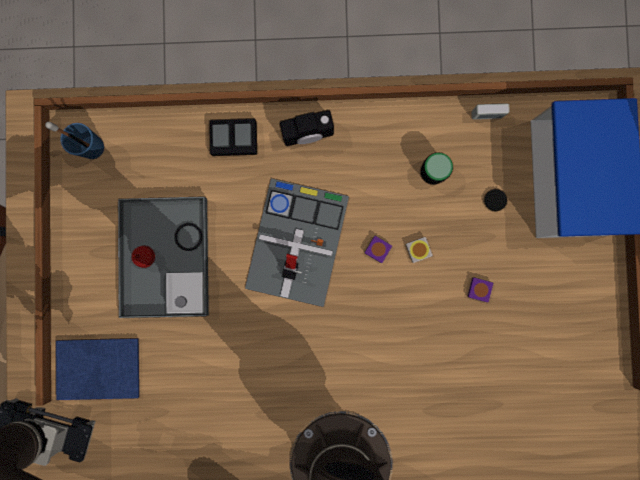

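View pics/wrist0.png

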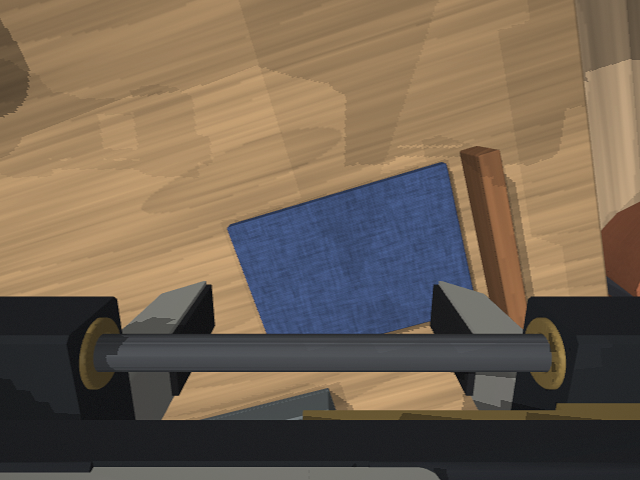

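The side and top pictures show three things:
- The rack is at top px (297,243), with the yellow tag at the middle slot (309,191).
- The yellow case is at (419,249), with purple look-alikes at (378,249) and (481,290).
- The carriage and red lever are near (291,262).

Next I'll measure coarse positions, then look with the wrist camera.

```bash
cat > h.py <<'E'
from workcell import bot, solve_ik, telemetry, optics, ticket
import numpy as np, cv2
from scipy.spatial.transform import Rotation as Ro
def K(o):
    f=o["frame"].shape[0]/2/np.tan(np.radians(o["vertical_fov"])/2); return f
def cast(o,px,z):
    px=np.atleast_2d(np.asarray(px,float)); f=K(o); R=np.asarray(o["R"]);t=np.asarray(o["t"])
    d=np.c_[(px[:,0]-o["cx"])/f,(px[:,1]-o["cy"])/f,np.ones(len(px))]@R
    c=-R.T@t
    return c+d*((z-c[2])/d[:,2])[:,None]
def proj(o,X):
    X=np.atleast_2d(X); c=X@np.asarray(o["R"]).T+np.asarray(o["t"]); f=K(o)
    return np.c_[o["cx"]+f*c[:,0]/c[:,2],o["cy"]+f*c[:,1]/c[:,2]]
def snap(n,name):
    o=optics.snapshot(n); cv2.imwrite(f"pics/{name}.png",o["frame"][:,:,::-1]); np.save(f"pics/{name}.npy",o,allow_pickle=True); return o
def load(name): return np.load(f"pics/{name}.npy",allow_pickle=True).item()
def mask(o,h0,h1,smin=100,vmin=60):
    hsv=cv2.cvtColor(o["frame"],cv2.COLOR_RGB2HSV)
    return cv2.inRange(hsv,(h0,smin,vmin),(h1,255,255))
def blobs(m,amin=15):
    n,l,st,c=cv2.connectedComponentsWithStats(m); 
    return [(int(st[i,4]),c[i].round(1).tolist(),st[i,:4].tolist()) for i in range(1,n) if st[i,4]>=amin]
def down(yaw): # tool z down, tool y (jaw) at angle yaw in world xy
    y=np.array([np.cos(yaw),np.sin(yaw),0]); z=np.array([0,0,-1.]); x=np.cross(y,z)
    q=Ro.from_matrix(np.c_[x,y,z]).as_quat(); return q[[3,0,1,2]]
E
python3 - <<'E'
from h import *
o=snap("top","t1")
for nm,a in dict(blue=(100,125,150,80),yellow=(22,34,150,90),green=(50,85,90,50),red=(0,5,150,80),orange=(6,14,190,100)).items():
    for b in blobs(mask(o,*a),8):
        print(nm,b,cast(o,b[1],0.01)[0].round(3))
c=cv2.resize(o["frame"][160:320,230:450],None,fx=3.6,fy=3.6,interpolation=cv2.INTER_CUBIC); cv2.imwrite("pics/t1c.png",c[:,:,::-1])
E
```

```text
blue (11132, [597.6, 166.7], [554, 99, 86, 137]) [ 0.724 -0.671  0.01 ]
blue (86, [284.0, 185.5], [276, 182, 17, 8]) [0.701 0.123 0.01 ]
blue (81, [279.2, 202.9], [270, 194, 19, 19]) [0.657 0.136 0.01 ]
yellow (82, [308.2, 191.2], [300, 188, 17, 8]) [0.685 0.062 0.01 ]
yellow (97, [419.1, 249.5], [411, 241, 17, 18]) [ 0.528 -0.214  0.01 ]
green (164, [437.7, 167.1], [425, 153, 28, 28]) [ 0.736 -0.269  0.01 ]
green (91, [332.9, 196.6], [325, 193, 17, 8]) [ 0.669 -0.001  0.01 ]
red (95, [290.9, 260.1], [286, 254, 11, 15]) [0.51  0.111 0.01 ]
red (59, [139.6, 263.6], [132, 259, 18, 9]) [0.513 0.497 0.01 ]
orange (22, [319.5, 241.9], [317, 240, 6, 5]) [0.555 0.037 0.01 ]
```

View pics/t1c.png

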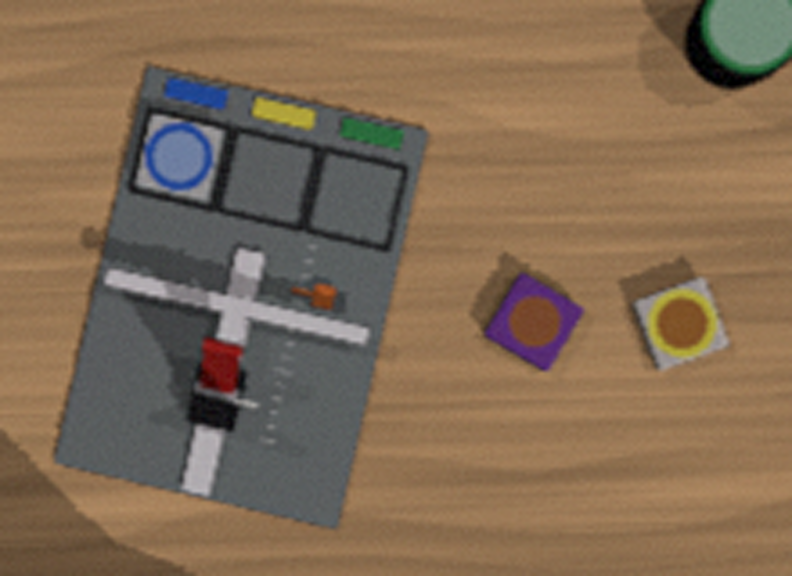

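```bash
python3 - <<'E'
from h import *
o=load("t1")
s=telemetry.read_state(); w=np.load("pics/t1.npy",allow_pickle=True)
o2=optics.snapshot("wrist")
q=s["ee_rot"]; Rt=Ro.from_quat([q[1],q[2],q[3],q[0]]).as_matrix()
c=-o2["R"].T@o2["t"]
print("cam in tool",Rt.T@(c-s["tool_pos"]), "view axis in tool",Rt.T@o2["R"][2], "imgx in tool",Rt.T@o2["R"][0])
print("jaw dir",Rt[:,1], K(o2))
ps=[cast(o,p,0.009)[0] for p in [(284.0,185.5),(308.2,191.2),(332.9,196.6)]]
d=ps[0]-ps[2]; yaw=np.arctan2(d[1],d[0])-np.pi/2; print("rack yaw",np.degrees(yaw))
ex=np.array([np.cos(yaw),np.sin(yaw),0]); ey=np.array([-ex[1],ex[0],0])
org=ps[1]-ex*.128; print("origin",org)
hsv=cv2.cvtColor(o["frame"],cv2.COLOR_RGB2HSV)
m=cv2.inRange(hsv,(0,0,110),(179,70,255))|mask(o,20,36,90,90)
r=m[230:268,400:440]; b=[x for x in blobs(r)]; print(b)
ct=max(cv2.findContours(r,cv2.RETR_EXTERNAL,cv2.CHAIN_APPROX_NONE)[0],key=cv2.contourArea)
box=cv2.boxPoints(cv2.minAreaRect(ct))+[400,230]; P=cast(o,box,.018); print(P.round(4),P.mean(0)); e=P[1]-P[0];print(np.degrees(np.arctan2(e[1],e[0])))
for yy in (yaw,yaw+np.pi):
  for X in (org+ex*.02,P.mean(0)):
    for z in (.3,.02): print(yy,z,solve_ik([X[0],X[1],z],down(yy)))
print(telemetry.read_state()["t"])
E
```

```text
cam in tool [ 0.07517825 -0.00034208 -0.15700376] view axis in tool [-2.79946712e-01 -2.87698993e-04  9.60015497e-01] imgx in tool [6.38809119e-04 9.99999678e-01 4.85962377e-04]
jaw dir [ 0.28676639  0.95800004 -0.00098093] 410.4288863948047
rack yaw -14.645334997794025
origin [0.56100805 0.09406759 0.009     ]
[(279, [19.1, 19.4], [6, 7, 27, 26])]
[[ 0.5442 -0.1802  0.018 ]
 [ 0.5611 -0.2297  0.018 ]
 [ 0.5119 -0.246   0.018 ]
 [ 0.4949 -0.1966  0.018 ]] [ 0.52800727 -0.21312723  0.018     ]
-71.09017271572719
-0.2556093157690622 0.3 [-0.77523322  0.37321334  0.75806303  1.60063116 -0.26523215  1.27403236
 -0.22902271]
-0.2556093157690622 0.02 [-0.63563106  0.68215735  0.58165466  1.89891766 -0.54994534  0.72449588
  0.01104428]
-0.2556093157690622 0.3 [-0.45652439  0.43318233  1.10128568  1.65609521 -0.39888505  1.30097749
  0.46082951]
-0.2556093157690622 0.02 [-0.31052481  0.79481249  0.93287395  1.95958314 -0.86664255  0.85153279
  0.85060593]
2.885983337820731 0.3 [-0.34799253  0.32094388  0.14325378  1.5659428  -0.04734965  1.25810386
  2.68859769]
2.885983337820731 0.02 [-0.14377108  0.62073008 -0.14203913  1.85496737  0.13215367  0.6749445
  2.52299456]
2.885983337820731 0.3 [-0.48360534  0.45948106  1.16277908  1.65762099 -0.4342935   1.31498693
 -2.64257019]
2.885983337820731 0.02 [-0.4001476   0.92157459  1.13989243  1.96572939 -1.03468182  1.00070622
 -2.13926884]
0.25
```

```bash
python3 - <<'E'
from h import *
yaw=np.radians(-14.65); ex=np.array([np.cos(yaw),np.sin(yaw)]); ey=np.array([-ex[1],ex[0]]); org=np.array([.561,.094])
p=org+.03*ex-.04*ey
bot.move_ptp([p[0],p[1],.25],down(yaw))
print(telemetry.read_state()["t"]); o=snap("wrist","w1"); s=telemetry.read_state(); print(s["t"],s["tool_pos"])
E
```

```text
2.675
2.725 [0.579844   0.04902383 0.24979375]
```

View pics/w1.png

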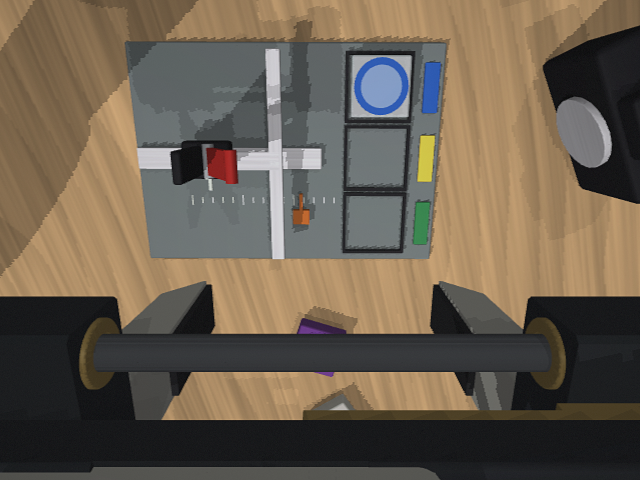

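The wrist picture shows the empty yellow slot at (377,158) and its tag at (426,158). The pointer tip is near (210,188) and the orange mark at (302,205), with its line starting near (301,193). I'll fit the rack frame from these.

```bash
python3 - <<'E'
from h import *
o=load("w1")
T={}
for nm,a in dict(blue=(100,125,150,60),yellow=(22,34,150,90),green=(50,85,90,50),orange=(5,15,170,90)).items():
    for b in blobs(mask(o,*a),30): 
        print(nm,b,cast(o,b[1],.009)[0].round(4))
        if nm!='orange' and b[2][2]<30 and 410<b[1][0]<445: T[nm]=cast(o,b[1],.009)[0]
d=T['blue']-T['green']; yaw=np.arctan2(d[1],d[0])-np.pi/2; print("yaw",np.degrees(yaw),np.linalg.norm(d))
ex=np.array([np.cos(yaw),np.sin(yaw),0]); ey=np.array([-ex[1],ex[0],0])
org=np.mean([T[k] for k in T],0)-ex*.128; print("org from tags",org)
# slot rim: dark pixels around slots
g=cv2.cvtColor(o["frame"],cv2.COLOR_RGB2GRAY)
m=(g<50).astype(np.uint8)*255; m[:,:335]=0;m[:,420:]=0;m[262:]=0;m[:45]=0
for b in blobs(m): print(b)
ct=max(cv2.findContours(m,cv2.RETR_EXTERNAL,cv2.CHAIN_APPROX_NONE)[0],key=cv2.contourArea)
C,h=cv2.findContours(m,cv2.RETR_CCOMP,cv2.CHAIN_APPROX_NONE)
for c in C:
    if cv2.contourArea(c)>800:
        P=cast(o,c[:,0,:],.010)[:,:2]; l=(P-org[:2])@np.c_[ex[:2],ey[:2]]
        r=cv2.minAreaRect((l*1000).astype(np.float32)); print("rim rect rack mm",np.round(r[0],1),np.round(r[1],1),round(r[2],2))
# plate
for u,v,z in [(210,188,.02),(301,193,.013)]:
    P=cast(o,(u,v),z)[0]; print("pt rack",((P-org)@np.c_[ex,ey]).round(4))
c=cv2.resize(o["frame"][130:240,160:350],None,fx=4.2,fy=4.2,interpolation=cv2.INTER_CUBIC); cv2.imwrite("pics/w1c.png",c[:,:,::-1])
E
```

```text
blue (973, [380.8, 85.5], [355, 57, 53, 58]) [0.6576 0.1357 0.009 ]
blue (757, [430.8, 86.9], [422, 62, 19, 51]) [0.7015 0.1231 0.009 ]
yellow (653, [425.6, 157.9], [418, 135, 17, 47]) [0.6853 0.0614 0.009 ]
green (588, [420.9, 222.3], [413, 202, 17, 42]) [6.693e-01 1.000e-04 9.000e-03]
orange (245, [300.9, 214.4], [294, 194, 15, 30]) [0.5554 0.0378 0.009 ]
yaw -14.652443200738134 0.12722193279485217
org from tags [0.56152049 0.09391276 0.009     ]
(795, [377.1, 83.5], [345, 51, 70, 72])
(732, [377.6, 159.4], [344, 125, 66, 66])
(735, [374.8, 222.0], [343, 192, 63, 61])
rim rect rack mm [ 80.3 -63.8] [61.  61.6] 0.21
rim rect rack mm [ 80.  -63.7] [58.  55.5] 0.2
rim rect rack mm [80.3 -0.5] [61.  61.1] 0.18
rim rect rack mm [79.9 -0.4] [57.9 57.3] 0.18
rim rect rack mm [80.4 63.1] [61.1 60.8] 0.17
rim rect rack mm [80.6 62.8] [59.  56.5] 0.17
pt rack [-0.0771 -0.0279]
pt rack [ 0.0088 -0.0337]
```

View pics/w1c.png

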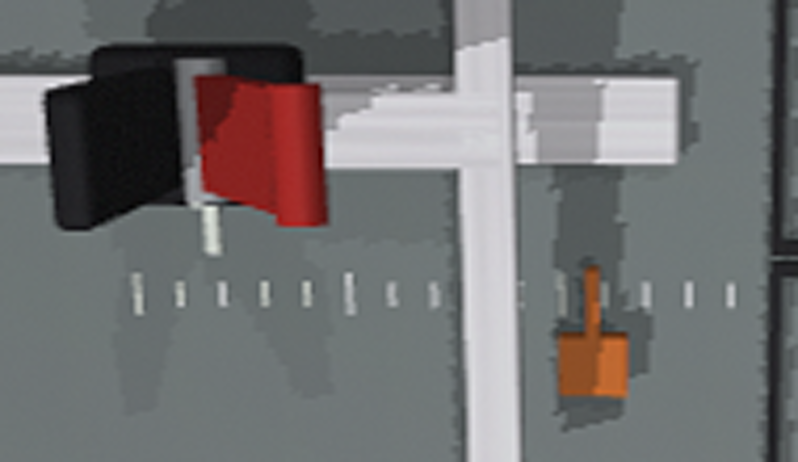

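```bash
python3 - <<'E'
from h import *
a=np.radians(18.9)
bot.move_ptp([.528,-.213,.15],down(a))
o=snap("wrist","w2"); s=telemetry.read_state(); print(s["t"],s["tool_pos"],s["joint_pos"].round(2))
hsv=cv2.cvtColor(o["frame"],cv2.COLOR_RGB2HSV)
print([b for b in blobs(mask(o,20,36,120,90),60)])
E
```

```text
3.875 [ 0.52912735 -0.21143788  0.15027524] [-0.14  0.46  0.6   1.84 -0.32  0.93  0.94]
[(1441, [320.9, 225.5], [289, 195, 65, 63]), (104, [82.0, 361.0], [80, 341, 5, 39])]
```

View pics/w2.png

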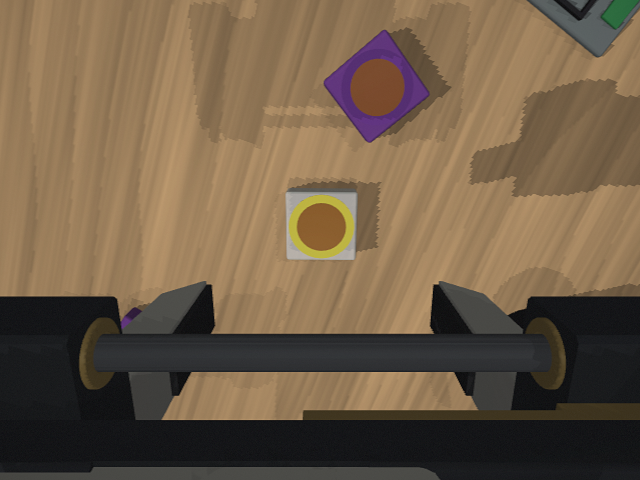

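The case is square to the view at (321,226), with edges at cols 286–356 and rows 191–260. The purple look-alike is clear of the jaws at (377,86).

```bash
python3 - <<'E'
from h import *
o=load("w2")
hsv=cv2.cvtColor(o["frame"],cv2.COLOR_RGB2HSV)
m=cv2.inRange(hsv,(0,0,120),(179,60,255))|mask(o,20,36,120,90)
sub=m.copy(); sub[:170]=0; sub[280:]=0; sub[:,:260]=0; sub[:,390:]=0
ct=max(cv2.findContours(sub,cv2.RETR_EXTERNAL,cv2.CHAIN_APPROX_NONE)[0],key=cv2.contourArea)
P=cast(o,ct[:,0],.018)[:,:2]; r=cv2.minAreaRect((P*1000).astype(np.float32)); print("box",r)
y=cv2.findContours(mask(o,20,36,120,90)[170:280,260:390],cv2.RETR_EXTERNAL,cv2.CHAIN_APPROX_NONE)[0]
y=max(y,key=cv2.contourArea)[:,0]+[260,170]
e=cv2.fitEllipse((cast(o,y,.018)[:,:2]*1000).astype(np.float32)); print("ring",e)
E
```

```text
box ((528.3980102539062, -212.82546997070312), (51.669742584228516, 50.40517807006836), 18.98294448852539)
ring ((528.6492919921875, -213.10597229003906), (46.61140441894531, 46.98175811767578), 25.590471267700195)
```

```bash
python3 - <<'E'
from h import *
a=np.radians(18.95)
bot.movel([.5285,-.213,.03],down(a),max_speed=.15)
bot.movel([.5285,-.213,.007],max_speed=.06)
s=telemetry.read_state(); print(s["t"],s["tool_pos"],s["wrist_force"])
bot.grip(.045,15)
s=telemetry.read_state(); print(s["t"],s["tool_pos"],s["wrist_force"],s["opening"])
bot.movel([.5285,-.213,.15],max_speed=.15)
o=snap("wrist","w3"); s=telemetry.read_state(); print(s["t"],s["tool_pos"],s["wrist_force"],s["opening"])
E
```

```text
5.3583 [ 0.52823283 -0.21305838  0.00666928] [ 0.63876716 -0.36757476  0.50870814]
6.0667 [ 0.52854163 -0.21298159  0.00705771] [-0.09488614  0.78757305  0.80076195] 0.05192016955665068
7.2167 [ 0.52791493 -0.21269444  0.14902623] [-0.17570914 -0.15553897 -1.24095786] 0.051802308537463496
```

View pics/w3.png

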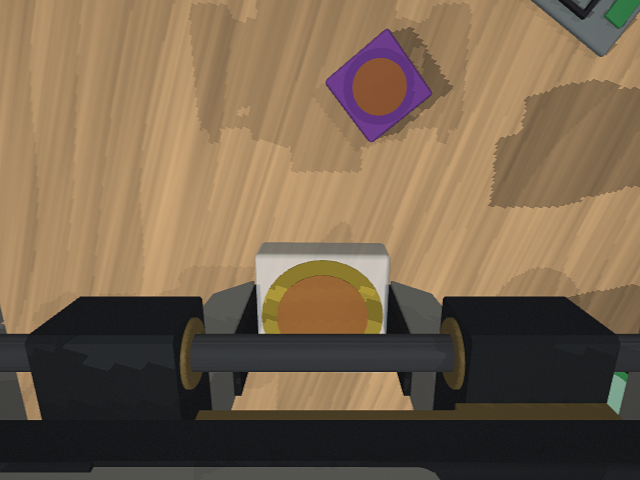

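The case is held level between the fingers, its front top edge at row ~255, cols 257–388. I'll check its offset in hand and move over the slot.

```bash
cat >> h.py <<'E'
YAW=np.radians(-14.65); EX=np.array([np.cos(YAW),np.sin(YAW)]); EY=np.array([-EX[1],EX[0]]); ORG=np.array([.5615,.0939])
def rk(x,y,z): return list(ORG+x*EX+y*EY)+[z]
def torack(P): return (np.atleast_2d(P)[:,:2]-ORG)@np.c_[EX,EY]
E
python3 - <<'E'
from h import *
o=load("w3"); s=telemetry.read_state()
q=s["ee_rot"]; Rt=Ro.from_quat([q[1],q[2],q[3],q[0]]).as_matrix()
for u in (270,322,375):
    g=o["frame"][225:275,u].astype(int).sum(1); print(u,g[10:40].tolist())
for v in (243,256): print(v,(cast(o,(322,v),s["tool_pos"][2]+.011)[0]-s["tool_pos"])@Rt)
bot.move_ptp(rk(.080,-.0003,.13),down(YAW))
bot.movel(rk(.080,-.0003,.06),max_speed=.12); bot.hold(.2)
o=snap("wrist","w4"); o=snap("side","s4"); s=telemetry.read_state(); print(s["t"],torack(s["tool_pos"]),s["tool_pos"][2],s["wrist_force"],s["opening"])
E
```

```text
270 [453, 459, 460, 462, 466, 464, 467, 365, 330, 335, 336, 336, 339, 340, 339, 342, 342, 338, 375, 440, 507, 528, 548, 570, 591, 591, 592, 586, 588, 586]
322 [430, 431, 432, 429, 417, 399, 400, 361, 315, 320, 324, 323, 327, 328, 330, 330, 332, 331, 336, 407, 466, 506, 531, 554, 598, 269, 301, 306, 302, 309]
375 [428, 428, 426, 427, 425, 423, 419, 425, 319, 324, 326, 329, 328, 328, 331, 334, 333, 335, 329, 382, 443, 501, 520, 539, 563, 580, 582, 581, 581, 579]
243 [ 0.03035354  0.00026982 -0.01097223]
256 [ 0.02524268  0.00027355 -0.01097698]
9.425 [[ 8.03053793e-02 -8.65423224e-05]] 0.06058641030075236 [ 0.15703871 -0.14600063 -1.08193153] 0.05175119950954707
```

View pics/w4.png

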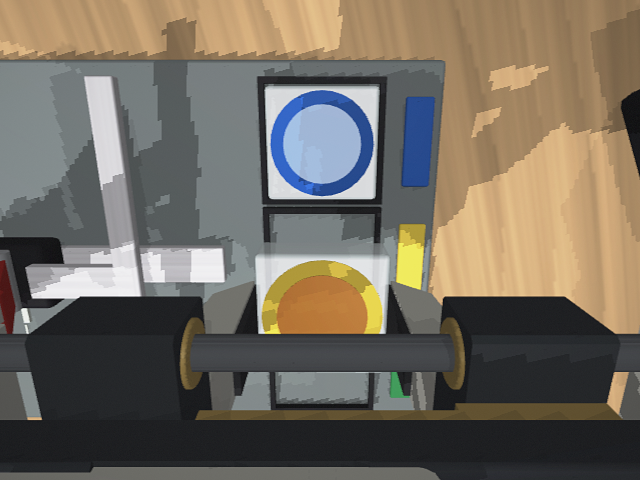

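```bash
python3 - <<'E'
from h import *
o=load("w4")
g=cv2.cvtColor(o["frame"],cv2.COLOR_RGB2GRAY).astype(int)
print("row228",[(u,g[228,u]) for u in list(range(258,276))]); print([(u,g[228,u]) for u in range(370,390)])
print("col322",[(v,g[v,322]) for v in range(198,216)])
for p in [(264,228),(270,228),(375,228),(381,228),(322,206),(322,212)]: print(p,torack(cast(o,p,.010)).round(4))
E
```

```text
row228 [(258, np.int64(127)), (259, np.int64(127)), (260, np.int64(126)), (261, np.int64(125)), (262, np.int64(112)), (263, np.int64(79)), (264, np.int64(37)), (265, np.int64(39)), (266, np.int64(40)), (267, np.int64(41)), (268, np.int64(32)), (269, np.int64(42)), (270, np.int64(77)), (271, np.int64(92)), (272, np.int64(90)), (273, np.int64(109)), (274, np.int64(127)), (275, np.int64(126))]
[(370, np.int64(93)), (371, np.int64(88)), (372, np.int64(84)), (373, np.int64(79)), (374, np.int64(53)), (375, np.int64(23)), (376, np.int64(29)), (377, np.int64(28)), (378, np.int64(29)), (379, np.int64(26)), (380, np.int64(68)), (381, np.int64(104)), (382, np.int64(114)), (383, np.int64(103)), (384, np.int64(91)), (385, np.int64(93)), (386, np.int64(93)), (387, np.int64(93)), (388, np.int64(92)), (389, np.int64(91))]
col322 [(198, np.int64(213)), (199, np.int64(87)), (200, np.int64(34)), (201, np.int64(35)), (202, np.int64(35)), (203, np.int64(36)), (204, np.int64(60)), (205, np.int64(88)), (206, np.int64(72)), (207, np.int64(22)), (208, np.int64(34)), (209, np.int64(37)), (210, np.int64(36)), (211, np.int64(39)), (212, np.int64(37)), (213, np.int64(31)), (214, np.int64(123)), (215, np.int64(120))]
(264, 228) [[0.0507 0.0197]]
(270, 228) [[0.0538 0.0197]]
(375, 228) [[0.1089 0.0197]]
(381, 228) [[0.112  0.0197]]
(322, 206) [[0.0811 0.0314]]
(322, 212) [[0.0811 0.0283]]
```

Rim edges sit at cols 263–380 and the far rim at row 206.5. That puts the slot centre at about rack (80.6, 0) mm, within 0.6 mm of target, so I'm lowering.

```bash
python3 - <<'E'
from h import *
bot.movel(rk(.0804,.0,.022),max_speed=.10)
bot.hold(.1); s=telemetry.read_state(); print(s["t"],s["tool_pos"][2],s["wrist_force"])
for z in (.018,.0155,.0137):
    bot.movel(rk(.0804,.0,z),max_speed=.03); s=telemetry.read_state(); print(s["t"],s["tool_pos"][2],s["wrist_force"],s["opening"])
    if s["wrist_force"][2]>12: print("contact");break
o=snap("wrist","w5"); o=snap("side","s5")
E
```

```text
10.0583 0.022423469432991776 [-0.30142694 -0.4427442   0.21557082]
10.3417 0.018005001509342505 [ 0.36539108 -0.43799479 -0.6210954 ] 0.051791474337011076
10.5917 0.01536059851901386 [ 0.49829947  0.09744875 -1.30646253] 0.05222462713073617
10.8417 0.01358508700151137 [-0.16123276 -0.26912428 -0.45177273] 0.05186347658883158
```

View pics/w5.png

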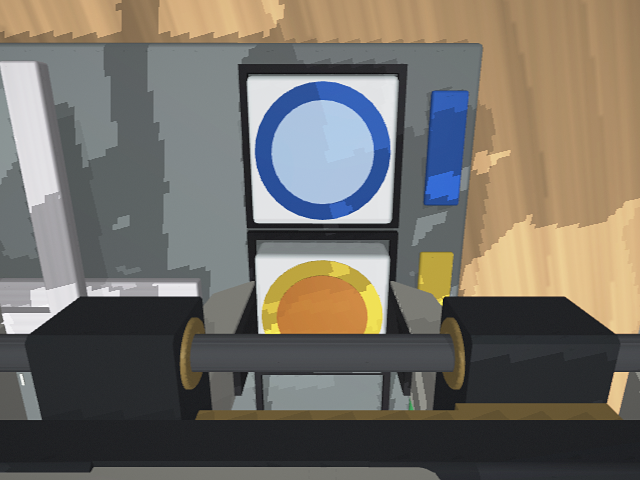

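The case is inside the rim with no contact force, so I'm releasing it and retreating.

```bash
python3 - <<'E'
from h import *
bot.movel(rk(.0804,.0,.0131),max_speed=.03); print(telemetry.read_state()["wrist_force"])
bot.grip(.075); bot.hold(.1)
bot.movel(rk(.0804,.0,.15),max_speed=.2); bot.hold(.1)
o=snap("wrist","w6"); s=telemetry.read_state(); print(s["t"],s["joint_pos"])
m=mask(o,20,36,120,90)
for b in blobs(m,200): print(b)
E
```

```text
[-0.74054191 -0.1458161  -0.54446364]
12.8833 [-0.65840197  0.61698483  0.72895943  1.6584967  -0.46048427  1.04791918
 -0.04077633]
(1517, [323.4, 226.7], [291, 195, 67, 65])
(1064, [387.8, 221.9], [378, 194, 21, 57])
```

View pics/w6.png

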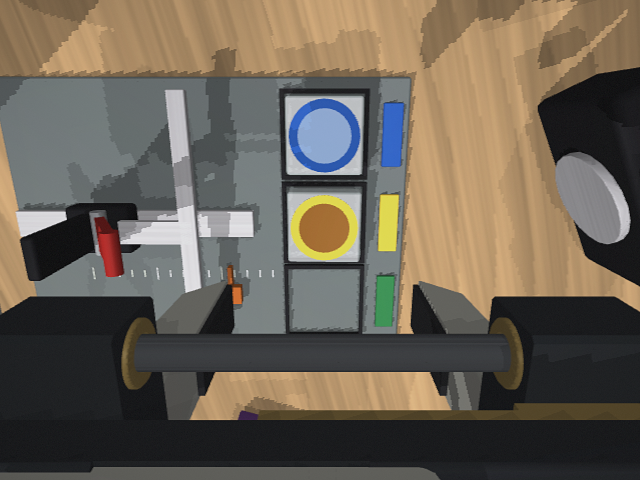

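The yellow case sits inside its slot at (323,227), parallel to the rim. I'll check ring size for height, refine the pointer and mark, and check IK with the tool flipped so the camera is on the pointer side.

```bash
python3 - <<'E'
from h import *
o=load("w6")
m=mask(o,20,36,120,90)[:,260:370]
y=max(cv2.findContours(m,cv2.RETR_EXTERNAL,cv2.CHAIN_APPROX_NONE)[0],key=cv2.contourArea)[:,0]+[260,0]
e=cv2.fitEllipse((torack(cast(o,y,.024))*1000).astype(np.float32)); print("ring rack mm",e)
o=load("w1"); g=cv2.cvtColor(o["frame"],cv2.COLOR_RGB2GRAY).astype(float)
for v in range(181,192): print(v,g[v,204:218].astype(int))
mo=mask(o,5,15,170,90)
for v in range(194,206): 
    u=np.where(mo[v])[0]; print(v,u.min(),u.max(),torack(cast(o,(u.mean(),v),.013)).round(4)) if len(u) else 0
for x in (-.0775+.022,-.0775+.022+.09): 
    for z in (.15,.06):
        for yy in (YAW,YAW+np.pi): print(x,z,yy,solve_ik(rk(x,0,z),down(yy)).round(2))
E
```

```text
ring rack mm ((80.68280029296875, -0.21681499481201172), (46.628379821777344, 47.024478912353516), 177.32122802734375)
181 [109 109 107 102 165 212 211 177 109 107 109 108 109 108]
182 [109 109 107 103 165 213 212 176 109 107 108 110 108 109]
183 [109 109 108 104 145 196 211 176 106 106 109 108 108 108]
184 [109 109 108 105 148 197 211 187 128 106 108 108 108 109]
185 [108 110 108 105 149 198 213 186 128 105 108 108 108 108]
186 [109 110 109 105 131 185 212 186 129 106 108 109 108 108]
187 [109 109 109 105 132 186 212 186 125 102 108 108 108 109]
188 [109 109 109 105 133 187 212 198 150 102 109 109 109 108]
189 [109 109 109 106 135 189 216 201 149  98 109 109 109 109]
190 [109 109 108 108 106 138 165 164 141 107 108 110 108 109]
191 [109 109 109 108 107 107 107 108 108 108 109 109 109 109]
194 300 301 [[ 0.0083 -0.0347]]
195 300 301 [[ 0.0083 -0.0356]]
196 300 301 [[ 0.0083 -0.0366]]
197 300 301 [[ 0.0083 -0.0376]]
198 300 301 [[ 0.0083 -0.0386]]
199 300 301 [[ 0.0083 -0.0396]]
200 300 301 [[ 0.0082 -0.0406]]
201 300 301 [[ 0.0082 -0.0415]]
202 300 301 [[ 0.0082 -0.0425]]
203 300 301 [[ 0.0082 -0.0435]]
204 300 301 [[ 0.0082 -0.0445]]
205 300 301 [[ 0.0082 -0.0455]]
-0.0555 0.15 -0.2556907354171693 [-0.9   0.42  0.79  1.97 -0.38  0.9  -0.16]
-0.0555 0.15 2.8859019181726238 [ 0.44  0.57 -1.06  1.87  0.58  1.05  2.03]
-0.0555 0.06 -0.2556907354171693 [-0.8   0.55  0.68  2.05 -0.52  0.72 -0.04]
-0.0555 0.06 2.8859019181726238 [ 0.42  0.74 -1.07  1.95  0.8   0.96  1.83]
0.034499999999999996 0.15 -0.2556907354171693 [-0.73  0.55  0.75  1.77 -0.44  1.   -0.07]
0.034499999999999996 0.15 2.8859019181726238 [ 0.44  0.71 -1.07  1.67  0.67  1.17  2.08]
0.034499999999999996 0.06 -0.2556907354171693 [-0.67  0.66  0.66  1.84 -0.54  0.83  0.01]
0.034499999999999996 0.06 2.8859019181726238 [ 0.43  0.85 -1.07  1.75  0.84  1.08  1.95]
```

The ring measures 46.8 mm across when cast at z = 24 mm, the same as on the table. So the case is fully down and centred at rack (80.7, −0.2). Next I'll flip the tool and look at the pointer and mark.

```bash
python3 - <<'E'
from h import *
bot.movel(rk(.04,.0,.25),max_speed=.3)
bot.grip(.078)
bot.move_ptp(rk(-.055,0,.22),down(YAW+np.pi)); s=telemetry.read_state(); print(s["t"],s["joint_pos"].round(2))
bot.movel(rk(-.055,0,.13),max_speed=.15); bot.hold(.15)
o=snap("wrist","w7"); s=telemetry.read_state(); print(s["t"],torack(s["tool_pos"]),s["tool_pos"][2],s["joint_pos"].round(2),s["opening"])
E
```

```text
15.6667 [ 0.45  0.47 -1.06  1.78  0.45  1.16  2.14]
16.6167 [[-0.05447359  0.00033239]] 0.13090256742138368 [ 0.39  0.57 -0.98  1.89  0.56  0.99  2.04] 0.07827099105334961
```

View pics/w7.png

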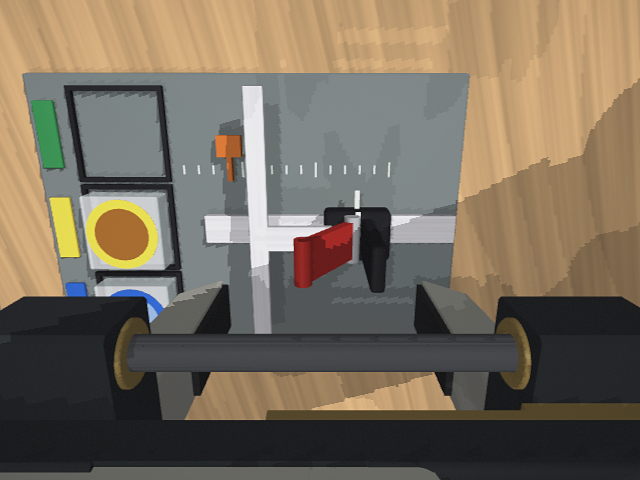

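The flipped view shows the pointer at (357,200), the mark line at (232,170), and post and open lever between the fingers.

```bash
cat >> h.py <<'E'
def mark_pointer(o,pw,mw):
    """pw,mw: (u0,u1,v0,v1) windows"""
    f=o["frame"].astype(float)
    def prof(win,wfun,z):
        u0,u1,v0,v1=win; out=[]
        for v in range(v0,v1):
            w=wfun(f[v,u0:u1]); w=w-np.percentile(w,20); w[w<.35*w.max()]=0
            if w.max()<25: continue
            u=(w*np.arange(u0,u1)).sum()/w.sum(); out.append(torack(cast(o,(u,v),z))[0])
        return np.array(out)
    P=prof(pw,lambda r:r.min(1),.020); M=prof(mw,lambda r:r[:,0]-r[:,2],.013)
    return P,M
E
python3 - <<'E'
from h import *
o=load("w7"); P,M=mark_pointer(o,(350,366,192,206),(224,241,162,180))
print((P*1000).round(1).tolist()); print((M*1000).round(1).tolist()); print(np.median(P,0),np.median(M,0))
o=load("w1"); P,M=mark_pointer(o,(204,218,183,190),(294,310,195,206)); print(np.median(P,0),np.median(M,0))
E
```

```text
[[-76.9, -28.6], [-77.0, -28.0], [-77.0, -27.3], [-77.0, -26.6], [-77.0, -26.0], [-77.0, -25.3], [-76.8, -24.6], [-76.8, -24.0], [-76.8, -23.3], [-76.8, -22.6], [-76.8, -21.9], [-76.8, -21.3], [-76.8, -20.6], [-76.9, -19.9]]
[[7.6, -47.4], [7.7, -46.7], [7.7, -46.1], [7.8, -45.4], [7.8, -44.8], [7.8, -44.1], [7.8, -43.5], [7.6, -42.8], [7.6, -42.1], [7.6, -41.5], [7.6, -40.8], [7.6, -40.1], [7.7, -39.5], [7.7, -38.8], [7.5, -38.1], [7.5, -37.5], [7.6, -36.8], [7.6, -36.1]]
[-0.07685102 -0.02429045] [ 0.00761198 -0.04180526]
[-0.07705118 -0.02601371] [ 0.00828886 -0.04055903]
```

```bash
python3 - <<'E'
from h import *
R=down(YAW+np.pi)
bot.movel(rk(-.055,0,.062),R,max_speed=.12); s=telemetry.read_state(); print(s["t"],s["wrist_force"])
bot.movel(rk(-.047,0,.062),max_speed=.05); s=telemetry.read_state(); print(s["t"],s["wrist_force"])
bot.movel(rk(.033,0,.062),max_speed=.06); bot.hold(.2)
o=snap("wrist","w8"); s=telemetry.read_state(); print(s["t"],torack(s["tool_pos"]),s["tool_pos"][2],s["wrist_force"],s["opening"])
E
```

```text
17.3333 [0.08326725 0.08563188 0.35339249]
17.6417 [ 0.43529686  0.22517563 -0.651656  ]
19.375 [[ 3.19096598e-02 -6.04086129e-05]] 0.06184974286312156 [-4.90347748  0.61298862  2.30289042] 0.07826878993397499
```

View pics/w8.png

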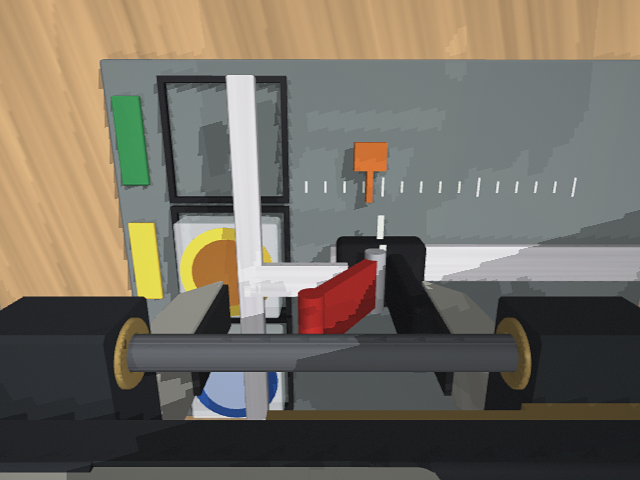

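The leg has moved. The pointer at (380,227) is now just short of the mark line at (370,190), with the lever still open.

```bash
python3 - <<'E'
from h import *
o=load("w8"); P,M=mark_pointer(o,(373,389,218,236),(362,380,176,200))
print((P*1000).round(1).tolist()); print((M*1000).round(1).tolist()); print(np.median(P,0),np.median(M,0))
E
```

```text
[[3.2, -28.4], [3.3, -27.9], [3.3, -27.3], [3.3, -26.8], [3.3, -26.3], [3.2, -25.8], [3.2, -25.3], [3.2, -24.8], [3.3, -24.3], [3.2, -23.7], [3.2, -23.2], [3.2, -22.7], [3.2, -22.2], [3.2, -21.7], [3.2, -21.1], [3.2, -20.6], [3.2, -20.1], [3.2, -19.6]]
[[8.5, -48.3], [8.7, -47.8], [8.6, -47.3], [8.7, -46.8], [8.7, -46.3], [8.6, -45.8], [8.6, -45.3], [8.6, -44.8], [8.6, -44.3], [8.6, -43.8], [8.6, -43.3], [8.6, -42.8], [8.6, -42.2], [8.6, -41.7], [8.6, -41.2], [8.6, -40.7], [8.5, -40.2], [8.5, -39.7], [8.6, -39.2], [8.5, -38.7], [8.5, -38.2], [8.5, -37.6], [8.5, -37.1], [8.5, -36.6]]
[ 0.0032119  -0.02399403] [ 0.00857415 -0.042498  ]
```

```bash
python3 - <<'E'
from h import *
bot.movel(rk(.0384,0,.062),max_speed=.03); bot.hold(.2)
o=snap("wrist","w9"); s=telemetry.read_state(); print(s["t"],torack(s["tool_pos"]),s["wrist_force"])
hsv=mask(o,5,15,170,90)
for b in blobs(hsv,60): print(b)
E
```

```text
19.9583 [[ 3.77807647e-02 -7.28080010e-05]] [-4.98394366  0.84940642  2.21614764]
(1145, [381.4, 161.4], [365, 142, 34, 61])
(1129, [224.1, 267.4], [204, 240, 35, 65])
```

View pics/w9.png

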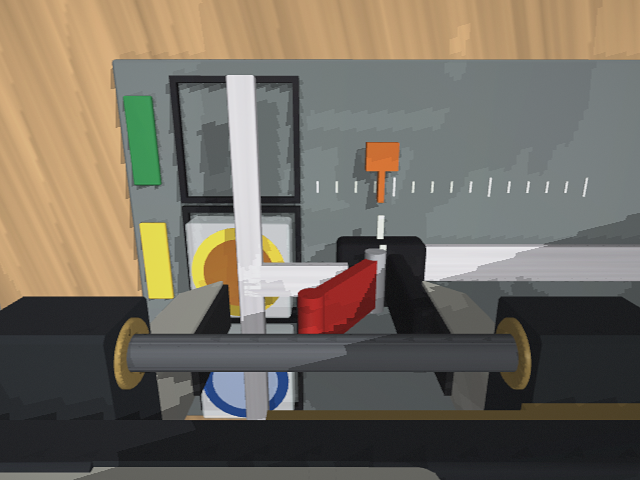

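The pointer at (380.5,227) is now directly in line with the mark line at (381,190).

```bash
python3 - <<'E'
from h import *
o=load("w9"); P,M=mark_pointer(o,(373,389,218,236),(373,389,176,200))
print(np.median(P,0),np.median(M,0))
E
```

```text
[ 0.00908512 -0.02397906] [ 0.00862135 -0.04248603]
```

```bash
python3 - <<'E'
from h import *
bot.grip(.0915,10)
bot.movel(rk(.0078,0,.062),max_speed=.08); bot.hold(.15)
o=snap("wrist","w10"); s=telemetry.read_state(); print(s["t"],torack(s["tool_pos"]),s["wrist_force"],s["opening"])
P,M=mark_pointer(o,(308,342,218,236),(308,342,176,200)); print(np.median(P,0),np.median(M,0))
E
```

```text
21.175 [[ 8.34608464e-03 -7.79890683e-05]] [ 0.22595565 -1.08448495  0.85822304] 0.09153712884423755
[ 0.00912663 -0.02393502] [ 0.00835246 -0.04244701]
```

View pics/w10.png

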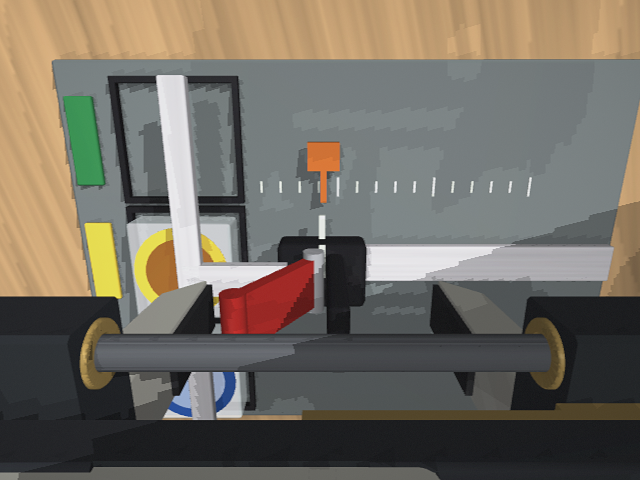

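Pointer at col 321.7 and mark at col 323: the leg is about 0.7 mm past the mark, lever open. Now I'll close, then trim.

```bash
python3 - <<'E'
from h import *
bot.movel(rk(.0074,0,.062),max_speed=.03)
bot.grip(.030,10); s=telemetry.read_state(); print(s["t"],torack(s["tool_pos"]),s["wrist_force"],s["opening"])
o=optics.snapshot("wrist"); P,M=mark_pointer(o,(308,342,218,236),(308,342,176,200)); print(np.median(P,0),np.median(M,0))
bot.grip(.010,40); bot.hold(.2)
o=snap("wrist","w11"); s=telemetry.read_state(); print(s["t"],torack(s["tool_pos"]),s["wrist_force"],s["opening"])
P,M=mark_pointer(o,(308,342,218,236),(308,342,176,200)); print(np.median(P,0),np.median(M,0))
E
```

```text
22.5167 [[ 7.18488713e-03 -6.50730759e-05]] [3.14821865 0.9653625  0.82177411] 0.02999604570172087
[ 0.00911426 -0.0239756 ] [ 0.00837939 -0.04247439]
23.2167 [[ 6.88070898e-03 -2.08144782e-05]] [-1.08853442 -0.30547373  5.27047681] 0.01536269616212311
[ 0.0093205 -0.0238641] [ 0.00833409 -0.04237967]
```

View pics/w11.png

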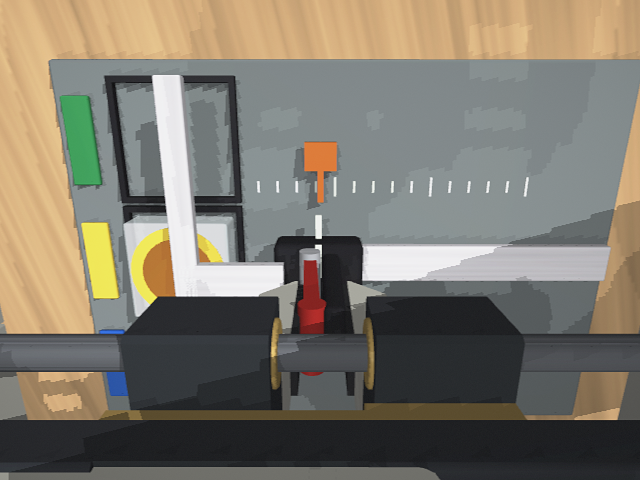

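The lever has swung up between the fingers at (311,330), but the opening reads 15.4 mm, not the expected 19, so I'll check more closely.

```bash
python3 - <<'E'
from h import *
o=load("w11"); c=cv2.resize(o["frame"][230:410,240:420],None,fx=3.3,fy=3.3,interpolation=cv2.INTER_CUBIC); c=np.clip(c.astype(float)*1.6,0,255).astype(np.uint8); cv2.imwrite("pics/w11c.png",c[:,:,::-1])
o=snap("side","s11"); px=proj(o,rk(.008,0,.08))[0]; print(px)
u,v=px.astype(int); c=cv2.resize(o["frame"][v-50:v+50,u-60:u+60],None,fx=6,fy=6,interpolation=cv2.INTER_CUBIC); cv2.imwrite("pics/s11c.png",np.clip(c[:,:,::-1].astype(float)*1.5,0,255))
E
```

```text
[315.71136881 266.83298637][ WARN:0@2.003] global loadsave.cpp:1063 imwrite_ Unsupported depth image for selected encoder is fallbacked to CV_8U.
```

View pics/w11c.png

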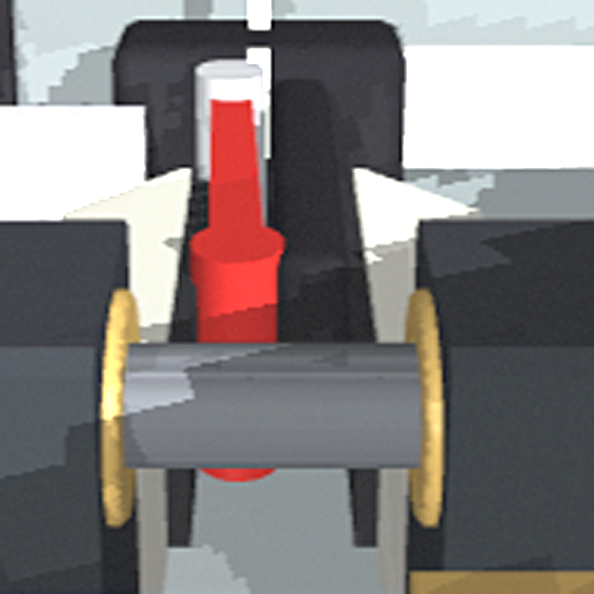

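View pics/s11c.png

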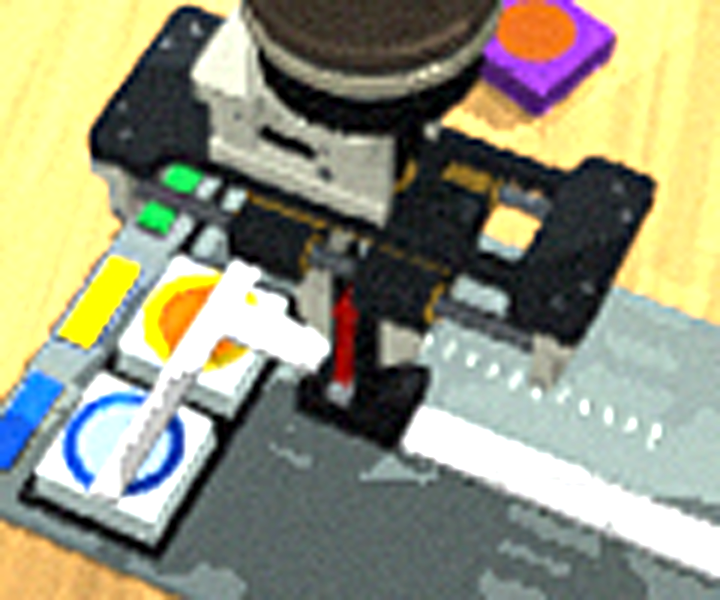

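```bash
python3 - <<'E'
from h import *
o=load("w11")
for u,v,z,n in [(190,245,.088,'bar left'),(285,245,.088,'bar right'),(210,100,.05,'arm'),(252,100,.05,'arm'),(197,85,.035,'hinge'),(265,85,.035,'hinge'),(200,300,.093,'bar top L'),(278,300,.093,'bar top R')]:
    print(n,(torack(cast(o,(240+u/3.3,230+v/3.3),z))*1000).round(1))
bot.grip(.010,20); bot.hold(.2); s=telemetry.read_state(); print(s["t"],torack(s["tool_pos"]),s["wrist_force"],s["opening"])
o=snap("wrist","w12"); P,M=mark_pointer(o,(308,342,218,236),(308,342,176,200)); print(np.median(P,0),np.median(M,0))
E
```

```text
bar left [[ 16.  -13.7]]
bar right [[  5.9 -13.7]]
arm [[ 15.4 -16.5]]
arm [[  9.9 -16.5]]
hinge [[ 17.9 -13.5]]
hinge [[  8.2 -13.5]]
bar top L [[14.7 -9.9]]
bar top R [[ 6.7 -9.9]]
23.6833 [[7.12379476e-03 2.33956923e-05]] [-1.56818534 -0.60131174  5.76616757] 0.01727822745228574
[ 0.00881037 -0.02386093] [ 0.00831733 -0.04237505]
```

The opening scales with force: 15.4 mm at 40 N and 17.3 mm at 20 N, so about 19 mm unloaded. The lever is therefore on its stop, fully shut, with both fingers bearing. The leg is 0.5 mm past the mark, so I'll trim it while holding.

```bash
python3 - <<'E'
from h import *
for x in (.0064,.0060,.0057,.0054,.0051):
    bot.movel(rk(x,0,.062),max_speed=.02); bot.hold(.2)
    o=snap("wrist","w13"); s=telemetry.read_state()
    P,M=mark_pointer(o,(304,342,218,236),(304,342,176,200)); e=np.median(P,0)[0]-np.median(M,0)[0]
    print(x,s["t"],torack(s["tool_pos"]).round(5),s["wrist_force"].round(2),s["opening"],"err mm",e*1000)
    if e<.00015: break
E
```

```text
0.0064 24.2333 [[ 7.e-03 -2.e-05]] [ 4.84 -0.15  1.03] 0.016989866754732907 err mm 0.441536101201229
0.006 24.7333 [[ 6.69e-03 -2.00e-05]] [ 4.77 -1.2   0.77] 0.017087108969408623 err mm 0.16444852639758284
0.0057 25.2333 [[ 6.42e-03 -1.00e-05]] [ 6.02 -1.59  0.2 ] 0.01701025107609671 err mm -0.11337884333656109
```

View pics/w13.png

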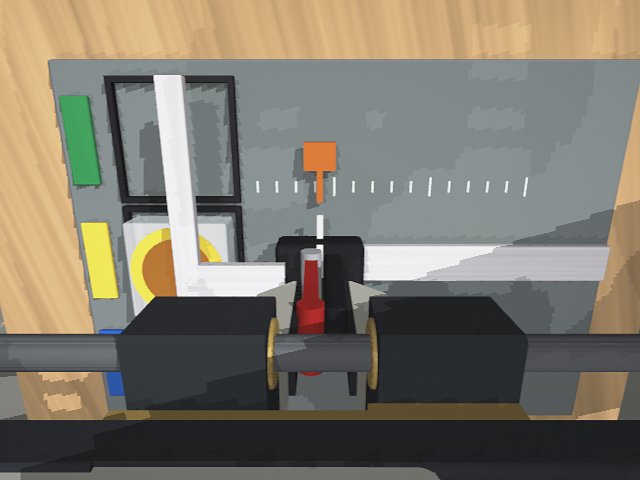

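Pointer at col 320 and mark at col 320 are in line. I'll unload the arm so it doesn't lean on the leg, then check stability and the whole scene.

```bash
python3 - <<'E'
from h import *
bot.movel(rk(.0063,0,.062),max_speed=.02)
for i in range(2):
    bot.hold(.5); o=snap("wrist","w14"); s=telemetry.read_state()
    P,M=mark_pointer(o,(304,342,218,236),(304,342,176,200)); e=np.median(P,0)[0]-np.median(M,0)[0]
    print(s["t"],torack(s["tool_pos"]).round(5),s["wrist_force"].round(2),s["opening"],"err mm",e*1000)
o=load("w14")
for u,v,z in [(312,304,.088)]: print("bar x",torack(cast(o,(u,v),z))*1000, "ptr",np.median(P,0))
t=snap("top","t14"); cv2.imwrite("pics/t14c.png",cv2.resize(t["frame"][120:330,180:500],None,fx=2.5,fy=2.5)[:,:,::-1])
E
```

```text
26.0333 [[6.42e-03 4.00e-05]] [ 4.21 -1.81  1.68] 0.017011151116482964 err mm -0.11917354572421081
26.5833 [[ 0.0064 -0.    ]] [ 4.99 -2.11  1.95] 0.01772070298308847 err mm 0.022801383427428074
bar x [[ 10.44610489 -13.79872028]] ptr [ 0.0083017  -0.02385017]
```

View pics/t14c.png

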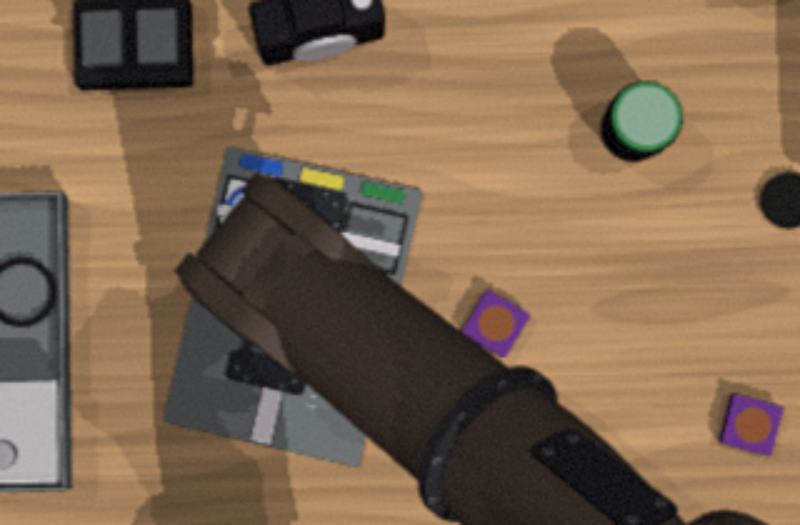

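View pics/w14.png

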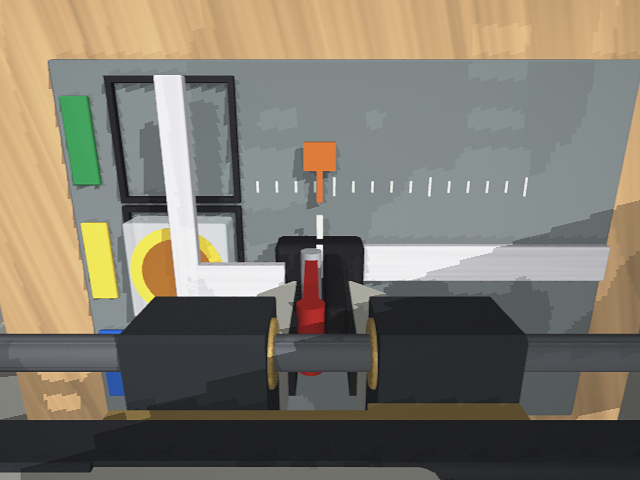

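Pointer and mark are both at col 320 and the error is stable within 0.12 mm. The lever is upright against the post, with the yellow case lying undisturbed under the bar. I'm handing in.

```bash
python3 - <<'E'
from h import *
ticket.job_done(); s=telemetry.read_state(); print(s["t"],s["opening"],s["wrist_force"])
E
```

```text
the job is handed in; nothing more can be done
the job is handed in; nothing more can be done
```

The job is done and handed in at about 27 s on the robot's clock. The fingers are still gripping the post and lever together at 20 N.

- **Case:** I put the yellow case into the middle slot, beside the yellow tag, and let go. The check after release had it flat and fully down, centred at rack (80.7, −0.2) mm against the nominal (80, 0). It still lay undisturbed under the bar at the end.
- **Leg:** I pushed the post with one finger until the pointer was at the mark, with the lever still open. After closing, I corrected the leg by about 0.5 to 1 mm while holding it. The last two readings, half a second apart, were −0.12 and +0.02 mm from the mark.
- **Lever:** It is upright against the post. The finger opening reads about 17 to 17.7 mm instead of the stated 19 mm, and the lever bar is about 2 mm closer to the post than expected. The opening was smaller at higher grip (15.4 mm at 40 N), so I take this as the stop giving slightly under the squeeze.
- **Other objects:** The last overhead picture showed nothing else out of place, but the arm hid part of the rack. The blue case was only partly visible at the end.

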